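# Put the impact sockets back in the rack and snap the keeper shut

## Robot

A 7-joint arm with a two-finger parallel gripper is mounted at the origin on the work surface. World frame = base frame: x ahead of the robot, y to its left, z up, the work surface at z = 0. Lengths are in m, angles in rad, forces in N, time in s.
With the tool pointing down it reaches from about 0.425 to 0.925 m from the base axis. Payload 6.8 kg.
Tool frame: the origin (TCP) lies where the fingers leave the gripper's body, on its centre line; the fingertips stand 73 mm ahead of it and the grasp point (between the pads) lies 54 mm ahead of it; z points along the fingers, y is the line along which they close (so a half turn about z gives the same grasp; the last joint's range is limited). The gripper opens to 85 mm and grips with 20 to 120 N. Pads are 22 mm wide; open, the fingers measure 114 mm over their backs; the gripper's body (76 mm by 85 mm) begins 54 mm behind the grasp point. The pads swing forward as they close: fully open they stand 13 mm farther back than shut.
Start: joints at [-1.396, 0.477, 0.022, 1.555, -0.011, 1.109, -0.083], TCP at [0.188, 0.648, 0.304] pointing down, gripper open.
Joint ranges: [-2.96, 2.96], [-0.34, 2.1], [-1.41, 1.46], [0.24, 2.44], [-1.37, 4.51], [0.17, 1.92], [-2.96, 2.96]. Speed limits (rad/s): [2.39, 2.39, 3.14, 3.14, 3.14, 3.14, 3.14].

## Interface

Orientations are given as a rotation vector (axis times angle).
In Python, from bench import r gives the robot as it stands.
- The arm moves only by the shell command python3 drive.py FILE [OPENING] [FORCE], which reads ROWS from the file FILE. ROWS is a JSON list of rows, 1 to 5 of them, each of 6 numbers: dx, dy, dz in units of 25 mm, then a rotation vector rx, ry, rz in rad; each row is the pose to reach, as a shift and turn from the pose commanded when the command began, along the tool's axes at that moment; what a row does not reach only later rows make up. A row lasts 1/10 s, in which the tool goes at most 0.05 m and 0.15 rad, less where a joint would pass 70% of its speed; a pose out of reach is approached as far as the arm can. OPENING is the finger opening in m, set as the command begins (- or left out keeps the last). The fingers move at their own pace and stop on an object; FORCE is the grip in N (left out, the last holds). Time passes only in rows, so rows that do not move let the fingers close. It prints the time, the measured TCP pose, the force, the opening and the grip force at its end. Input that does not fit is refused with a message, and nothing moves.
- r.get_obs(): the state, without advancing time (a new reading comes with each control period).
- r.grab_frame(name): name is "side" or "top" or "wrist"; returns (picture, depth): 420x560x3 uint8, blue, green, red; 420x560 float32, m along the optical axis (not along the pixel's ray), 0 where there is no reading.
- r.camera_info(name): a dict with "camera_matrix" (3x3 intrinsics, pixels), "R" (3x3) and "t" (3): a world point X has camera coordinates R X + t. Camera axes: x right, y down, z forward; pixel columns grow to the right and rows downward; lengths in m; the calibration is good to about 2 mm. A picture is of the moment at which its call begins: read the wrist's pose just before it. camera_info takes no time and is no camera call; for the wrist camera it gives the pose at the moment of the call.
- r.hand_in(): hands the job in; it is judged then, once.
The state is a dict: "clock": time; "joints": joint angles; "qvel": joint speeds; "tau": joint torques, N m; "tcp_pos": TCP position; "orientation": TCP orientation; "contact_force": force on the tool from outside, world axes, zero at the start; "moment": the same for the moment, N m; "grip_width": finger opening in m; "gripper_force": force on a finger pad.
Only numpy, scipy, OpenCV 4.12 (cv2) and the standard library are available. Lean on these libraries where they do the work, as an engineer would, in place of code of your own. Each camera call takes 0.05 s, during which the arm holds its last target. There are 200 camera calls.

## Task

Put the three impact sockets away in the wooden rack, upright with the hexagon up, each dropped all the way down into the bore of its own size (smallest socket in the smallest bore, largest in the largest). Then push the rack's sprung steel bail over until it snaps shut across the sockets. Leave the other things on the bench where they are.

Things in the scene. Friction and masses are not known exactly. Their poses are not given: they have to be found in the camera images.
- rack: plywood socket rack screwed to the bench (it cannot be moved): a block 90 mm deep (x) by 270 mm long (y) by 60 mm high with three round bores in a row along its y axis, in order of size. Origin: centre of its underside, on the bench; z up. Its -x side, the one with the bail's pivots, faces roughly towards the robot. The bail's spring strut sits at its left end (y = 160 mm)
- bore_small (a point): centre of the mouth of the right-hand, -y bore of the rack, level with the block's top (60 mm above the bench): 40 mm in diameter, 45 mm deep, flat closed bottom 15 mm above the bench, chamfered 3 mm; the small socket belongs in it. Bores are 85 mm apart
- bore_medium (a point): centre of the mouth of the middle bore of the rack, level with the block's top (60 mm above the bench): 49 mm in diameter, 45 mm deep, flat closed bottom 15 mm above the bench, chamfered 3 mm; the medium socket belongs in it. Bores are 85 mm apart
- bore_large (a point): centre of the mouth of the left-hand, +y bore of the rack, level with the block's top (60 mm above the bench): 58 mm in diameter, 45 mm deep, flat closed bottom 15 mm above the bench, chamfered 3 mm; the large socket belongs in it. Bores are 85 mm apart
- socket_small: small deep impact socket: dark steel solid-looking cylinder 34 mm in diameter, 78 mm tall, black hexagon on its upper end, a thin bright band 12 mm below the top; it starts standing upright on the bench. About 0.28 kg. Origin: centre of its underside, z up along its axis. Home in its bore it stands 33 mm out of the block, its top 93 mm above the bench
- socket_medium: medium deep impact socket: dark steel solid-looking cylinder 43 mm in diameter, 78 mm tall, black hexagon on its upper end, a thin bright band 12 mm below the top; it starts standing upright on the bench. About 0.42 kg. Origin: centre of its underside, z up along its axis. Home in its bore it stands 33 mm out of the block, its top 93 mm above the bench
- socket_large: large deep impact socket: dark steel solid-looking cylinder 52 mm in diameter, 78 mm tall, black hexagon on its upper end, a thin bright band 12 mm below the top; it starts standing upright on the bench. About 0.6 kg. Origin: centre of its underside, z up along its axis. Home in its bore it stands 33 mm out of the block, its top 93 mm above the bench
- bail (a joint): angle of the rack's sprung keeper bail, a U of 10 mm round steel bar. 0 = folded open against its front stop; 1.40 = snapped shut, the bar 4 mm above the tops of the seated sockets. Over-centre spring: below about 0.7 rad (bar 50 mm in front of the row of bores) it pulls open, beyond that it pulls shut by itself; about 3 N at the bar starts it from either stop, less towards the middle
- bail_mid (a point): middle of the bail's straight bar (294 mm long, along the rack's y), on the bar's axis. The bail turns about an axis along the rack's y, 75 mm in front (-x) of the bores' row and 50 mm up; arms 91 mm long at y = +-147 mm. Bar when open: 114 mm in front of the row, 133 mm up. Top of its swing: 75 mm in front, 141 mm up. Shut: straight over the bores, 102 mm up
- pencil: bystander, not to be disturbed: flat wooden carpenter's pencil, 175 x 14 x 9 mm, lying. Origin at its underside
- wrench: bystander, not to be disturbed: steel wrench 180 mm long, lying. Origin at its underside
- tape: bystander, not to be disturbed: black tape measure 75 x 40 x 70 mm. Origin at its underside
- offcut: bystander, not to be disturbed: timber offcut 190 x 89 x 38 mm, lying flat. Origin at its underside
- spray_can: bystander, not to be disturbed: spray can 66 mm in diameter, 190 mm tall, standing. Origin at its underside
- hammer: bystander, not to be disturbed: hammer 300 mm long, lying. Origin at its underside
- mug: bystander, not to be disturbed: white mug 82 mm wide, 95 mm tall. Origin at its underside

How it is judged:
On the way, in this order (a step that is already met when the one before it is completed fails the run):
1. all three sockets are home in their own bores while the bail is still open (horizontal distance between socket_small and bore_small below 0.007 m and z of socket_small in the frame of bore_small below -0.04 m and angle between each of socket_small, socket_medium, socket_large's own z axis and vertical below 0.15 rad and horizontal distance between socket_medium and bore_medium below 0.007 m and z of socket_medium in the frame of bore_medium below -0.04 m and horizontal distance between socket_large and bore_large below 0.007 m and z of socket_large in the frame of bore_large below -0.04 m and value of joint bail below 0.4 rad), for 0.2 s.
2. the bail is snapped shut over them (value of joint bail above 1.32 rad), for 0.2 s.
At the end, for the whole second after the job is handed in: each socket stands upright (within 0.15 rad) and at rest in the bore of its own size, its underside at least 40 mm below the bore's mouth and within 7 mm of the bore's centre sideways, and the bail is shut (joint above 1.32 rad) (horizontal distance between socket_small and bore_small below 0.007 m and z of socket_small in the frame of bore_small below -0.04 m and angle between each of socket_small, socket_medium, socket_large's own z axis and vertical below 0.15 rad and horizontal distance between socket_medium and bore_medium below 0.007 m and z of socket_medium in the frame of bore_medium below -0.04 m and horizontal distance between socket_large and bore_large below 0.007 m and z of socket_large in the frame of bore_large below -0.04 m and value of joint bail above 1.32 rad and linear speed of each of socket_small, socket_medium, socket_large below 0.02 m/s); the robot touches nothing.
It fails at once if another thing on the bench (pencil, wrench, tape, offcut, spray can, hammer, mug) is moved more than 30 mm (distance of any of pencil, wrench, tape, offcut, spray_can, hammer, mug from where it was at the start of the episode above 0.03 m).
It also fails if it takes over 72 s, if anything falls off the work surface, if the arm or the gripper's body presses on something with over 40 N, if the wrist force passes 120 N, or if a joint passes its speed limit or range.

## Working session

There is one attempt and no reset: what is moved stays moved. The work goes in short steps, Python scripts to look and compute and a shell command to move; the robot and the scene stay as the last step left them, time stands still between calls to the robot, and variables do not carry over. Pictures are saved under pics/ and viewed, at most 10 in all, crops included, and the job is handed in when it is done.

```bash
ls; mkdir -p pics
python3 - <<'E'
from bench import r
import cv2,numpy as np
o=r.get_obs();print(o['tcp_pos'],o['orientation'],o['clock'])
for n in("top","side"):
    p,d=r.grab_frame(n);cv2.imwrite(f"pics/{n}0.png",p);np.save(f"pics/{n}0.npy",d)
    c=r.camera_info(n);print(n,c)
E
```

```text
bench.py
drive.py
pics
[0.18821213 0.64776883 0.3029423 ] [-4.42675456e-01 -3.11010712e+00  2.77565132e-03] 0.0
top {'camera_matrix': array([[458.23154277,   0.        , 282.62319156],
       [  0.        , 458.23154277, 213.73441369],
       [  0.        ,   0.        ,   1.        ]]), 'R': array([[-0.00572592, -0.99972562, -0.02271337],
       [-0.98672366,  0.0093352 , -0.16213966],
       [ 0.1623072 ,  0.02148342, -0.98650638]]), 't': array([0.02901177, 0.50929223, 1.271643  ])}
side {'camera_matrix': array([[473.6265677 ,   0.        , 278.89545476],
       [  0.        , 473.6265677 , 211.45947127],
       [  0.        ,   0.        ,   1.        ]]), 'R': array([[-0.96226257, -0.27199232, -0.00842216],
       [-0.17151236,  0.63022892, -0.75722851],
       [ 0.21126823, -0.72720815, -0.65309574]]), 't': array([0.47025906, 0.18276553, 1.60145047])}
```

View pics/top0.png

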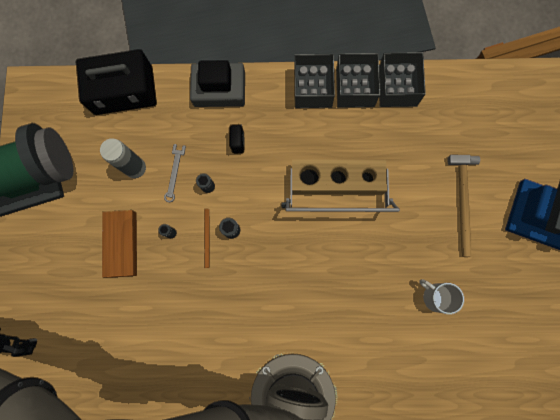

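View pics/side0.png

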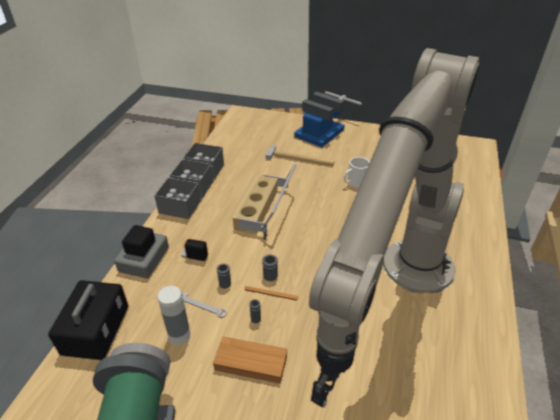

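The top view shows the sockets: small near (167,231), medium (205,183) and large (229,228). The bores, large to small, are at (310,175), (340,175) and (369,175), and the bail bar is open along row ~208. The side view agrees with this. Next I'll measure them.

```bash
cat > h.py <<'E'
import numpy as np,cv2
from bench import r
def cast(n,uv,z,c=None):
    c=c or r.camera_info(n);K,R,t=c["camera_matrix"],c["R"],c["t"]
    o=-R.T@t;d=(R.T@np.linalg.inv(K)@np.c_[np.reshape(uv,(-1,2)),np.ones(np.size(uv)//2)].T).T
    return o+d*((z-o[2])/d[:,2])[:,None]
def cloud(n,d,c=None):
    c=c or r.camera_info(n);K,R,t=c["camera_matrix"],c["R"],c["t"]
    v,u=np.indices(d.shape);P=np.stack([(u-K[0,2])/K[0,0]*d,(v-K[1,2])/K[1,1]*d,d],-1)
    return (P-t)@R
E
python3 - <<'E'
from h import *
d=np.load("pics/top0.npy");W=cloud("top",d);p=cv2.imread("pics/top0.png")
print("bench z",np.median(W[270:300,150:250,2]))
for n,(u,v) in dict(small=(167,231),med=(205,183),large=(229,228)).items():
    m=np.zeros(d.shape,bool);m[v-20:v+20,u-20:u+20]=1
    m&=(W[...,2]>.068)&(W[...,2]<.09)
    q=W[m];c,rad=cv2.minEnclosingCircle(q[:,:2].astype(np.float32))
    print(n,m.sum(),q.mean(0),c,2*rad)
m=np.zeros(d.shape,np.uint8);s=np.s_[160:205,280:400]
m[s]=((W[s][...,2]>.05)&(W[s][...,2]<.068))*255
q=W[m>0];b=cv2.minAreaRect(q[:,:2].astype(np.float32));print("block",len(q),np.median(q[:,2]),b)
cs,h=cv2.findContours(m,cv2.RETR_CCOMP,cv2.CHAIN_APPROX_NONE)
for k,c in enumerate(cs):
    if h[0][k][3]>=0 and len(c)>15:
        P=cast("top",c.reshape(-1,2).astype(float),.06);e=cv2.fitEllipse(P[:,:2].astype(np.float32));print("hole",e)
m=np.zeros(d.shape,bool);m[195:220,275:405]=1;m&=W[...,2]>.115
q=W[m];print("bar",q.mean(0),cv2.minAreaRect(q[:,:2].astype(np.float32)))
for n,(u,v) in dict(tape=(236,137),can=(113,150)).items():
    s=np.s_[v-30:v+40,u-15:u+30];q=W[s][W[s][...,2]>.05];print(n,q.min(0),q.max(0))
cv2.imwrite("pics/t1.png",cv2.resize(p[120:260,140:410],None,fx=2.9,fy=2.9,interpolation=cv2.INTER_CUBIC))
E
```

```text
bench z -0.000447767819740864
small 125 [0.46225615 0.35543971 0.07731611] (0.4627339839935303, 0.35649585723876953) 0.034736517816782
med 183 [0.60220953 0.24948715 0.07762145] (0.603388786315918, 0.2503790855407715) 0.043894801288843155
large 273 [0.46945984 0.17699511 0.0775738 ] (0.47038355469703674, 0.1776106208562851) 0.05234167352318764
block 2422 0.0594845897080717 ((0.5974640250205994, -0.12880480289459229), (0.3153158128261566, 0.13129089772701263), 89.44644927978516)
hole ((0.6165251731872559, -0.22031019628047943), (0.04067127779126167, 0.042068205773830414), 152.0222930908203)
hole ((0.6175295114517212, -0.135598286986351), (0.048893220722675323, 0.05034216493368149), 139.12217712402344)
hole ((0.6188848614692688, -0.051130764186382294), (0.05904911085963249, 0.05965796485543251), 94.31746673583984)
bar [ 0.49834471 -0.1409362   0.17208626] ((0.4209137260913849, -0.14225749671459198), (0.22210010886192322, 0.30046436190605164), 5.366429805755615)
tape [ 0.29629999 -0.00306978  0.05079309] [0.77276695 0.17986058 1.33771936]
can [ 0.29629999 -0.00306978  0.05000755] [0.69322578 0.50071629 1.33771936]
```

Measured diameters and bore spacing match the given sizes. The sockets are round, so the tool can keep its present yaw throughout.

```bash
cat >> h.py <<'E'
from scipy.spatial.transform import Rotation as Ro
def delta(*pts):
    o=r.get_obs();p=np.array(o['tcp_pos']);R=Ro.from_rotvec(o['orientation'])
    print("at",p.round(4),"t",round(o['clock'],1))
    for t in pts: print(t,(R.inv().apply(np.array(t)-p)).round(4))
E
python3 -c "
from h import *
delta((.4625,.356,.30),(.4625,.356,.20),(.4625,.356,.12))"
```

```text
at [0.1882 0.6478 0.3031] t 0.1
(0.4625, 0.356, 0.3) [-0.3448 -0.2037  0.0034]
(0.4625, 0.356, 0.2) [-0.3448 -0.2035  0.1034]
(0.4625, 0.356, 0.12) [-0.3448 -0.2034  0.1834]
```

The rows are not in the units I measure in: shifts go in units of 25 mm. I convert before sending: -0.2 m is -8, -0.16 m is -6.4.

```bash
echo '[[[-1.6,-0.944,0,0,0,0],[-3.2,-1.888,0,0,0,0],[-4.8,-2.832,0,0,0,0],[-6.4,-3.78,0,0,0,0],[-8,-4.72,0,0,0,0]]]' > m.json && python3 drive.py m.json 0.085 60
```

```text
refused: ROWS must be a list of rows, each a list of 6 numbers. Nothing was moved.
```

The call was refused and nothing moved: it wants a list of rows, each a list of 6 numbers. Same move again in that form.

```bash
echo '[[-1.6,-0.944,0,0,0,0],[-3.2,-1.888,0,0,0,0],[-4.8,-2.832,0,0,0,0],[-6.4,-3.78,0,0,0,0],[-8,-4.72,0,0,0,0]]' > m.json && python3 drive.py m.json 0.085 60
echo '[[-1.6,-0.944,0,0,0,0],[-3.2,-1.888,0,0,0,0],[-4.8,-2.832,0,0,0,0],[-5.792,-3.42,0,0,0,0],[-5.792,-3.42,0,0,0,0]]' > m.json && python3 drive.py m.json 0.06
python3 -c "
from h import *
delta((.4625,.356,.20),(.4625,.356,.12))
p,d=r.grab_frame('wrist');cv2.imwrite('pics/w1.png',p)"
```

```text
clock: 0.6
tcp_pos: [0.3484, 0.4773, 0.3036]
orientation: [-0.443, -3.11, 0.001]
contact_force: [0.9, 0.1, -0.1]
grip_width: 0.0848
gripper_force: 0.0
clock: 1.1
tcp_pos: [0.4663, 0.3515, 0.3037]
orientation: [0.456, 3.107, -0.003]
contact_force: [0.4, -0.1, 0.7]
grip_width: 0.0601
gripper_force: 0.0
at [0.4663 0.3515 0.3037] t 1.1
(0.4625, 0.356, 0.2) [0.0051 0.0034 0.1037]
(0.4625, 0.356, 0.12) [0.0053 0.0036 0.1837]
```

View pics/w1.png

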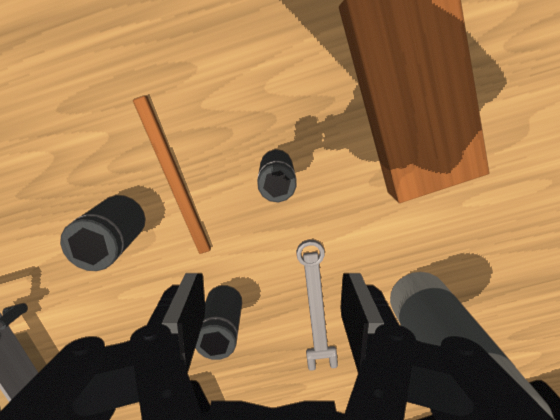

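The wrist view shows the socket tops: small at (277,181), large (92,241) and medium (218,338). I'll check these against the top view.

```bash
python3 -c "
from h import *
print(cast('wrist',[[277,181],[92,241],[218,338]],.078).round(4))
delta((.4625,.356,.22),(.4625,.356,.12))"
```

```text
[[0.4559 0.3598 0.078 ]
 [0.4621 0.1861 0.078 ]
 [0.5925 0.2594 0.078 ]]
at [0.4642 0.3542 0.3036] t 1.1
(0.4625, 0.356, 0.22) [0.0022 0.0014 0.0836]
(0.4625, 0.356, 0.12) [0.0023 0.0015 0.1836]
```

```bash
echo '[[0,0,1.2,0,0,0],[0,0,2.4,0,0,0],[0,0,2.8,0,0,0],[0,0,2.8,0,0,0],[0,0,2.8,0,0,0]]' > m.json && python3 drive.py m.json
python3 - <<'E'
from h import *
delta((.4625,.356,.12))
c=r.camera_info('wrist');p,d=r.grab_frame('wrist');W=cloud('wrist',d,c)
cv2.imwrite('pics/w2.png',p)
print('bench z',np.median(W[20:120,180:300,2]))
for n,g in dict(small=(.4625,.356),large=(.47,.1773),med=(.603,.25)).items():
    m=(np.hypot(W[...,0]-g[0],W[...,1]-g[1])<.04)&(W[...,2]>.074)&(W[...,2]<.085);m[300:]=0
    if m.sum()>50:
        q=W[m];print(n,m.sum(),q.mean(0).round(4),cv2.minEnclosingCircle(q[:,:2].astype(np.float32)))
delta((.4625,.356,.12))
E
```

```text
clock: 1.65
tcp_pos: [0.4627, 0.3575, 0.2348]
orientation: [0.441, 3.11, 0.001]
contact_force: [-0.4, 1.1, 0.3]
grip_width: 0.0601
gripper_force: 0.0
at [0.4627 0.3575 0.2348] t 1.6
(0.4625, 0.356, 0.12) [-0.0002 -0.0016  0.1148]
bench z -0.0008017315624207022
small 1835 [0.4597 0.3558 0.0772] ((0.4606560170650482, 0.35548052191734314), 0.017280541360378265)
large 2485 [0.4601 0.1806 0.0771] ((0.46612876653671265, 0.177775576710701), 0.02600686438381672)
at [0.463  0.3575 0.2352] t 1.7
(0.4625, 0.356, 0.12) [ 0.0002 -0.0018  0.1152]
```

```bash
echo '[[0.04,-0.08,1.6,0,0,0],[0.04,-0.08,3,0,0,0],[0.04,-0.08,4.2,0,0,0],[0.04,-0.08,4.6,0,0,0],[0.04,-0.08,4.6,0,0,0]]' > m.json && python3 drive.py m.json
echo '[[0,0,0,0,0,0],[0,0,0,0,0,0],[0,0,0,0,0,0],[0,0,0,0,0,0]]' > m.json && python3 drive.py m.json 0.02 60
echo '[[0,0,-1.2,0,0,0],[0,0,-2.8,0,0,0],[0,0,-4.8,0,0,0],[0,0,-6.6,0,0,0],[0,0,-7.2,0,0,0]]' > m.json && python3 drive.py m.json
python3 -c "
from h import *
delta((.6175,-.2205,.30),(.6175,-.2205,.20))
p,d=r.grab_frame('wrist');cv2.imwrite('pics/w3.png',p)"
```

```text
clock: 2.2
tcp_pos: [0.4611, 0.355, 0.1187]
orientation: [-0.443, -3.11, 0.001]
contact_force: [0.1, 0.0, 0.4]
grip_width: 0.0601
gripper_force: 0.0
clock: 2.6
tcp_pos: [0.4622, 0.3557, 0.1212]
orientation: [0.443, 3.108, 0.004]
contact_force: [-0.8, -1.8, 6.5]
grip_width: 0.0326
gripper_force: 59.5
clock: 3.1
tcp_pos: [0.4628, 0.356, 0.3055]
orientation: [0.443, 3.104, 0.012]
contact_force: [0.5, -0.3, -2.1]
grip_width: 0.0324
gripper_force: 60.5
at [0.4628 0.356  0.3055] t 3.1
(0.6175, -0.2205, 0.3) [-0.3097 -0.5103  0.0026]
(0.6175, -0.2205, 0.2) [-0.3092 -0.5111  0.1026]
```

View pics/w3.png

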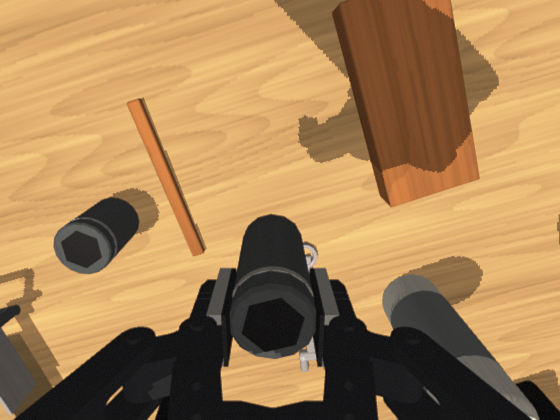

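The small socket is held upright, centred between the pads at about (270,325). Carrying it to the small bore.

Scaled: -0.198 m is -7.92, -0.158 m is -6.32.

```bash
echo '[[-0.96,-1.56,0,0,0,0],[-1.92,-3.12,0,0,0,0],[-2.88,-4.72,0,0,0,0],[-3.84,-6.32,0,0,0,0],[-4.8,-7.92,0,0,0,0]]' > m.json && python3 drive.py m.json
echo '[[-0.96,-1.56,0,0,0,0],[-1.92,-3.12,0,0,0,0],[-2.88,-4.72,0,0,0,0],[-3.84,-6.32,0,0,0,0],[-4.8,-7.92,0,0,0,0]]' > m.json && python3 drive.py m.json
echo '[[-0.96,-1.56,0,0,0,0],[-1.92,-3.12,0,0,0,0],[-2.8,-4.58,0,0,0,0],[-2.8,-4.58,0,0,0,0],[-2.8,-4.58,0,0,0,0]]' > m.json && python3 drive.py m.json
echo '[[0,0,0,0,0,0],[0,0,0,0,0,0],[0,0,0,0,0,0]]' > m.json && python3 drive.py m.json
python3 - <<'E'
from h import *
delta((.6175,-.2205,.20))
p,d=r.grab_frame('wrist');cv2.imwrite('pics/w4.png',p);np.save('pics/w4.npy',d)
p,d=r.grab_frame('top');cv2.imwrite('pics/t2.png',p);W=cloud('top',d)
delta((.6175,-.2205,.20))
E
```

```text
clock: 3.65
tcp_pos: [0.5208, 0.1293, 0.2986]
orientation: [-0.442, -3.11, -0.0]
contact_force: [1.6, 0.5, -2.3]
grip_width: 0.0322
gripper_force: 60.4
clock: 4.15
tcp_pos: [0.5808, -0.094, 0.2986]
orientation: [-0.442, -3.11, -0.0]
contact_force: [0.3, 0.1, -2.0]
grip_width: 0.0323
gripper_force: 60.4
clock: 4.65
tcp_pos: [0.6156, -0.223, 0.2981]
orientation: [-0.447, -3.108, 0.0]
contact_force: [0.6, 1.2, -2.4]
grip_width: 0.0324
gripper_force: 60.6
clock: 4.95
tcp_pos: [0.6165, -0.2202, 0.2989]
orientation: [-0.439, -3.111, -0.001]
contact_force: [0.5, 0.4, -3.4]
grip_width: 0.0323
gripper_force: 60.6
at [ 0.6165 -0.2202  0.2989] t 5.0
(0.6175, -0.2205, 0.2) [-0.001  -0.0001  0.0989]
at [ 0.6165 -0.2208  0.299 ] t 5.0
(0.6175, -0.2205, 0.2) [-0.0009  0.0006  0.099 ]
```

View pics/w4.png

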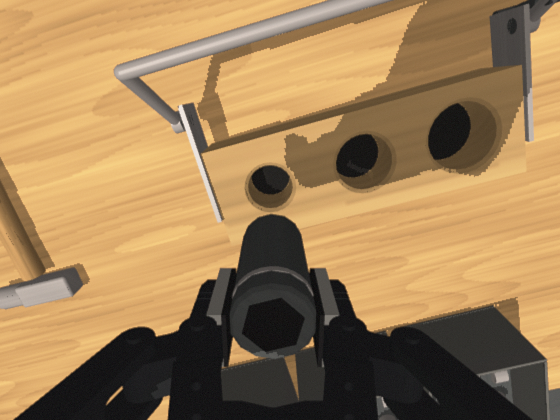

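The bore mouth is at about (270,186), with medium (365,162) and large (465,138). I'll compare those with the held socket's axis.

Run:
```python
from h import *
print(cast('wrist',[[270,186],[365,162],[465,138]],.06).round(4))
d=np.load('pics/w4.npy');W=cloud('wrist',d);o=r.get_obs();t=o['tcp_pos']
m=np.zeros(d.shape,bool);m[215:360,225:325]=1
m&=(np.hypot(W[...,0]-t[0],W[...,1]-t[1])<.03);q=W[m]
print(len(q),np.percentile(q[:,2],[0,1,5,50,90,99]))
h=np.percentile(q[:,2],90);s=q[abs(q[:,2]-h)<.003];print('top',s.mean(0),cv2.minEnclosingCircle(s[:,:2].astype(np.float32)))
for a in(.2,.21,.22,.23):
  s=q[abs(q[:,2]-a)<.004]
  if len(s)>10:print(a,s.min(0),s.max(0))
```

```text
[[ 0.6141 -0.2229  0.06  ]
 [ 0.6163 -0.138   0.06  ]
 [ 0.6195 -0.0526  0.06  ]]
11465 [0.05803821 0.18207285 0.19465019 0.25388644 0.25606442 0.26410205]
top [ 0.61327074 -0.22039743  0.25514521] ((0.6141628623008728, -0.22007592022418976), 0.020738262683153152)
0.2 [ 0.59786344 -0.23596595  0.1960007 ] [ 0.61499512 -0.20418339  0.20398228]
0.21 [ 0.5978598  -0.23598604  0.20604094] [ 0.61481867 -0.20409338  0.21395829]
0.22 [ 0.59784574 -0.23602984  0.2160068 ] [ 0.61469125 -0.20407238  0.22399106]
0.23 [ 0.59774778 -0.23760281  0.22600864] [ 0.61476946 -0.19691723  0.23399613]
```

Scaled: 0.1 m is 4, 0.08 m is 3.2.

```bash
echo '[[0,-0.08,1.6,0,0,0],[0,-0.08,3.2,0,0,0],[0,-0.08,4,0,0,0],[0,-0.08,4,0,0,0],[0,-0.08,4,0,0,0]]' > m.json && python3 drive.py m.json
echo '[[0,0,0.4,0,0,0],[0,0,0.8,0,0,0],[0,0,1,0,0,0],[0,0,1.2,0,0,0],[0,0,1.2,0,0,0]]' > m.json && python3 drive.py m.json
```

```text
clock: 5.55
tcp_pos: [0.6162, -0.2237, 0.1995]
orientation: [0.442, 3.11, -0.0]
contact_force: [-0.5, 0.3, -1.2]
grip_width: 0.0324
gripper_force: 60.6
clock: 6.05
tcp_pos: [0.6154, -0.2235, 0.1681]
orientation: [-0.443, -3.109, -0.0]
contact_force: [-0.4, -0.6, -2.7]
grip_width: 0.0321
gripper_force: 60.6
```

Scaled: 0.027 m is 1.08, 0.02 m is 0.8.

```bash
echo '[[0,0,0.4,0,0,0],[0,0,0.8,0,0,0],[0,0,1.08,0,0,0],[0,0,1.08,0,0,0]]' > m.json && python3 drive.py m.json
echo '[[0,0,0,0,0,0],[0,0,0,0,0,0],[0,0,0,0,0,0]]' > m.json && python3 drive.py m.json 0.055
echo '[[0,0,-1.6,0,0,0],[0,0,-3.2,0,0,0],[0,0,-4.8,0,0,0],[0,0,-6,0,0,0],[0,0,-6.4,0,0,0]]' > m.json && python3 drive.py m.json
echo '[[0,0,0,0,0,0]]' > m.json && python3 drive.py m.json
python3 - <<'E'
from h import *
c=r.camera_info('wrist');p,d=r.grab_frame('wrist');W=cloud('wrist',d,c)
m=(np.hypot(W[...,0]-.6165,W[...,1]+.2205)<.035)&(W[...,2]>.07)&(W[...,2]<.2)
q=W[m];print(m.sum(),np.percentile(q[:,2],[50,95]));s=q[q[:,2]>np.median(q[:,2])-.004];print(s.mean(0),cv2.minEnclosingCircle(s[:,:2].astype(np.float32)))
cv2.imwrite('pics/w5.png',p)
delta((.603,.25,.30),(.603,.25,.2))
E
```

```text
clock: 6.45
tcp_pos: [0.6149, -0.2233, 0.1402]
orientation: [-0.442, -3.107, -0.001]
contact_force: [-0.0, -0.7, -2.2]
grip_width: 0.0322
gripper_force: 60.6
clock: 6.75
tcp_pos: [0.6163, -0.224, 0.1427]
orientation: [0.443, 3.109, -0.0]
contact_force: [0.1, -0.8, -1.1]
grip_width: 0.0552
gripper_force: 0.0
clock: 7.25
tcp_pos: [0.6171, -0.2246, 0.3065]
orientation: [0.442, 3.103, -0.001]
contact_force: [0.8, -0.6, -0.1]
grip_width: 0.0548
gripper_force: 0.0
clock: 7.35
tcp_pos: [0.6165, -0.2241, 0.3038]
orientation: [0.442, 3.106, -0.0]
contact_force: [0.3, -0.0, -0.9]
grip_width: 0.0552
gripper_force: 0.0
1472 [0.09216153 0.09355047]
[ 0.61239048 -0.22360307  0.09223191] ((0.6131583452224731, -0.2238108217716217), 0.017220886424183846)
at [ 0.6158 -0.2236  0.3019] t 7.4
(0.603, 0.25, 0.3) [0.1444 0.4512 0.0019]
(0.603, 0.25, 0.2) [0.1444 0.4512 0.1019]
```

The small socket is seated, its top at 0.092–0.093. Now the medium one.

```bash
echo '[[0.576,1.8,0,0,0,0],[1.16,3.6,0,0,0,0],[1.72,5.4,0,0,0,0],[2.32,7.2,0,0,0,0],[2.88,9,0,0,0,0]]' > m.json && python3 drive.py m.json 0.07
echo '[[0.576,1.8,0,0,0,0],[1.16,3.6,0,0,0,0],[1.72,5.4,0,0,0,0],[2.32,7.2,0,0,0,0],[2.88,9,0,0,0,0]]' > m.json && python3 drive.py m.json
echo '[[0,0,1.2,0,0,0],[0,0,2.4,0,0,0],[0,0,2.8,0,0,0],[0,0,2.8,0,0,0],[0,0,2.8,0,0,0]]' > m.json && python3 drive.py m.json
python3 - <<'E'
from h import *
c=r.camera_info('wrist');p,d=r.grab_frame('wrist');W=cloud('wrist',d,c)
m=(np.hypot(W[...,0]-.603,W[...,1]-.25)<.045)&(W[...,2]>.072)&(W[...,2]<.085)
q=W[m];print(m.sum(),q.mean(0),cv2.minEnclosingCircle(q[:,:2].astype(np.float32)))
delta((.603,.25,.12),(.602,.25,.12))
E
```

```text
clock: 7.9
tcp_pos: [0.6081, 0.0144, 0.2996]
orientation: [-0.442, -3.107, 0.001]
contact_force: [1.0, 0.6, -0.5]
grip_width: 0.0703
gripper_force: 0.0
clock: 8.4
tcp_pos: [0.6018, 0.2503, 0.2994]
orientation: [-0.442, -3.107, 0.003]
contact_force: [0.7, 1.2, 0.4]
grip_width: 0.07
gripper_force: 0.0
clock: 8.9
tcp_pos: [0.6035, 0.2481, 0.2322]
orientation: [0.444, 3.11, -0.0]
contact_force: [0.0, -0.9, -0.6]
grip_width: 0.0701
gripper_force: 0.0
3059 [0.59906482 0.24973605 0.07724139] ((0.6003584265708923, 0.24932649731636047), 0.021727466955780983)
at [0.6039 0.2483 0.233 ] t 8.9
(0.603, 0.25, 0.12) [0.0014 0.0012 0.113 ]
(0.602, 0.25, 0.12) [0.0024 0.001  0.113 ]
```

```bash
echo '[[0.1,0.04,1.6,0,0,0],[0.1,0.04,3,0,0,0],[0.1,0.04,4.2,0,0,0],[0.1,0.04,4.56,0,0,0],[0.1,0.04,4.56,0,0,0]]' > m.json && python3 drive.py m.json
echo '[[0,0,0,0,0,0],[0,0,0,0,0,0],[0,0,0,0,0,0],[0,0,0,0,0,0]]' > m.json && python3 drive.py m.json 0.03 60
echo '[[0,0,-1.2,0,0,0],[0,0,-2.8,0,0,0],[0,0,-4.8,0,0,0],[0,0,-6.6,0,0,0],[0,0,-7.2,0,0,0]]' > m.json && python3 drive.py m.json
python3 -c "
from h import *
delta((.6175,-.1375,.30),(.6175,-.1375,.20))"
```

```text
clock: 9.45
tcp_pos: [0.6011, 0.25, 0.1179]
orientation: [-0.443, -3.11, 0.001]
contact_force: [0.1, -0.0, 0.1]
grip_width: 0.0703
gripper_force: 0.0
clock: 9.85
tcp_pos: [0.6023, 0.2505, 0.1204]
orientation: [0.443, 3.107, 0.003]
contact_force: [-0.8, -0.9, 6.8]
grip_width: 0.0414
gripper_force: 60.5
clock: 10.35
tcp_pos: [0.6028, 0.2506, 0.304]
orientation: [0.443, 3.103, 0.009]
contact_force: [1.1, -0.2, -3.5]
grip_width: 0.0414
gripper_force: 62.6
at [0.6028 0.2506 0.304 ] t 10.3
(0.6175, -0.1375, 0.3) [-0.1226 -0.3686  0.0025]
(0.6175, -0.1375, 0.2) [-0.1219 -0.3692  0.1025]
```

Scaled: -0.23 m is -9.2, -0.184 m is -7.36.

```bash
echo '[[-0.612,-1.84,0,0,0,0],[-1.22,-3.68,0,0,0,0],[-1.84,-5.52,0,0,0,0],[-2.44,-7.36,0,0,0,0],[-3.06,-9.2,0,0,0,0]]' > m.json && python3 drive.py m.json
echo '[[-0.612,-1.84,0,0,0,0],[-1.22,-3.68,0,0,0,0],[-1.82,-5.54,0,0,0,0],[-1.82,-5.54,0,0,0,0],[-1.82,-5.54,0,0,0,0]]' > m.json && python3 drive.py m.json
echo '[[0,0,0,0,0,0],[0,0,0,0,0,0],[0,0,0,0,0,0]]' > m.json && python3 drive.py m.json
python3 - <<'E'
from h import *
c=r.camera_info('wrist');p,d=r.grab_frame('wrist');W=cloud('wrist',d,c);cv2.imwrite('pics/w6.png',p);np.save('pics/w6.npy',d)
delta((.6165,-.1375,.20));t=r.get_obs()['tcp_pos']
m=(np.hypot(W[...,0]-t[0],W[...,1]-t[1])<.03);q=W[m]
for a in(.2,.21,.22):
  s=q[abs(q[:,2]-a)<.004];print(a,s[:,:2].min(0),s[:,:2].max(0))
s=q[abs(q[:,2]-t[2]+.043)<.008];print('top',np.median(s[:,2]))
for k,y in (('large',-.053),('med',-.138)):
  b=(np.hypot(W[...,0]-.616,W[...,1]-y)<.042)&(abs(W[...,2]-.059)<.003)
  s=W[b];print(k,len(s),s.mean(0),s.min(0),s.max(0))
E
```

```text
clock: 10.85
tcp_pos: [0.6092, 0.0063, 0.2969]
orientation: [-0.442, -3.109, 0.0]
contact_force: [0.6, -0.2, -4.4]
grip_width: 0.0412
gripper_force: 62.5
clock: 11.35
tcp_pos: [0.6142, -0.1396, 0.2968]
orientation: [-0.449, -3.108, 0.001]
contact_force: [1.4, 1.6, -4.5]
grip_width: 0.0413
gripper_force: 62.8
clock: 11.65
tcp_pos: [0.6155, -0.136, 0.2976]
orientation: [-0.439, -3.11, -0.001]
contact_force: [0.7, -0.3, -3.9]
grip_width: 0.0412
gripper_force: 62.8
at [ 0.6155 -0.1363  0.2978] t 11.7
(0.6165, -0.1375, 0.2) [-0.0014 -0.0009  0.0978]
0.2 [ 0.591702   -0.15587515] [ 0.61480225 -0.11535033]
0.21 [ 0.59190435 -0.15559966] [ 0.61525675 -0.11520932]
0.22 [ 0.59181235 -0.15550628] [ 0.61493723 -0.11506034]
top 0.25470841590986193
large 3905 [ 0.61323134 -0.05217416  0.0589023 ] [ 0.57405463 -0.09487533  0.05600811] [ 0.65791872 -0.01110964  0.06146729]
med 3556 [ 0.60569097 -0.13527625  0.05899685] [ 0.57411509 -0.17982023  0.05602002] [ 0.65301376 -0.09615037  0.06164614]
```

View pics/w6.png

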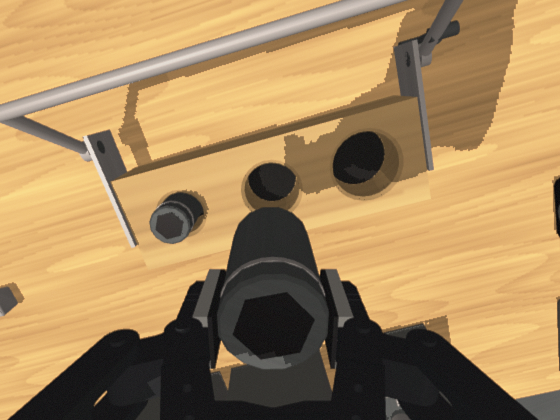

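The medium socket is held with its axis on the tool centre. The medium bore is at about (271,189), and the small socket is seated at (172,222) with the bail still open. Inserting.

Scaled: -0.0012 m is -0.048, -0.001 m is -0.04.

```bash
echo '[[-0.048,-0.04,1.6,0,0,0],[-0.048,-0.04,3.2,0,0,0],[-0.048,-0.04,4,0,0,0],[-0.048,-0.04,4,0,0,0],[-0.048,-0.04,4,0,0,0]]' > m.json && python3 drive.py m.json
echo '[[0,0,0.4,0,0,0],[0,0,0.8,0,0,0],[0,0,1,0,0,0],[0,0,1.2,0,0,0],[0,0,1.2,0,0,0]]' > m.json && python3 drive.py m.json
```

```text
clock: 12.2
tcp_pos: [0.6167, -0.1387, 0.1985]
orientation: [0.442, 3.11, -0.0]
contact_force: [0.5, -0.8, -4.2]
grip_width: 0.041
gripper_force: 62.7
clock: 12.7
tcp_pos: [0.6161, -0.1386, 0.1672]
orientation: [-0.442, -3.11, -0.0]
contact_force: [0.9, 0.1, -4.6]
grip_width: 0.0415
gripper_force: 62.7
```

Scaled: 0.027 m is 1.08, 0.02 m is 0.8.

```bash
echo '[[0,0,0.4,0,0,0],[0,0,0.8,0,0,0],[0,0,1.08,0,0,0],[0,0,1.08,0,0,0]]' > m.json && python3 drive.py m.json
echo '[[0,0,0,0,0,0],[0,0,0,0,0,0],[0,0,0,0,0,0]]' > m.json && python3 drive.py m.json 0.06
echo '[[0,0,-1.6,0,0,0],[0,0,-3.2,0,0,0],[0,0,-4.8,0,0,0],[0,0,-6,0,0,0],[0,0,-6.4,0,0,0]]' > m.json && python3 drive.py m.json
echo '[[0,0,0,0,0,0]]' > m.json && python3 drive.py m.json
python3 - <<'E'
from h import *
c=r.camera_info('wrist');p,d=r.grab_frame('wrist');W=cloud('wrist',d,c)
m=(np.hypot(W[...,0]-.6165,W[...,1]+.137)<.035)&(W[...,2]>.07)&(W[...,2]<.2)
q=W[m];print(m.sum(),np.percentile(q[:,2],[50,95]));s=q[q[:,2]>np.median(q[:,2])-.004];print(s.mean(0),cv2.minEnclosingCircle(s[:,:2].astype(np.float32)))
delta((.469,.1773,.30),(.469,.1773,.2))
E
```

```text
clock: 13.1
tcp_pos: [0.6159, -0.1385, 0.1395]
orientation: [-0.442, -3.109, -0.0]
contact_force: [1.2, 0.6, -4.8]
grip_width: 0.0413
gripper_force: 62.6
clock: 13.4
tcp_pos: [0.6165, -0.1394, 0.1417]
orientation: [0.443, 3.109, -0.0]
contact_force: [-0.7, 0.9, -0.7]
grip_width: 0.0599
gripper_force: 0.0
clock: 13.9
tcp_pos: [0.6175, -0.1398, 0.3054]
orientation: [0.443, 3.103, 0.0]
contact_force: [0.2, 0.0, -0.2]
grip_width: 0.0601
gripper_force: 0.0
clock: 14.0
tcp_pos: [0.6168, -0.1393, 0.3027]
orientation: [0.443, 3.107, 0.0]
contact_force: [0.7, 0.2, 0.1]
grip_width: 0.0598
gripper_force: 0.0
2287 [0.09223072 0.09358846]
[ 0.6134518  -0.13920249  0.09228517] ((0.6145048141479492, -0.139622762799263), 0.021724171936511993)
at [ 0.616  -0.139   0.3009] t 14.1
(0.469, 0.1773, 0.3) [0.2295 0.2626 0.0009]
(0.469, 0.1773, 0.2) [0.2295 0.2626 0.1009]
```

Medium is seated. Now the large one.

Scaled: 0.175 m is 7, 0.15 m is 6.

```bash
echo '[[1.2,1.4,0,0,0,0],[2.4,2.8,0,0,0,0],[3.6,4.2,0,0,0,0],[4.8,5.6,0,0,0,0],[6,7,0,0,0,0]]' > m.json && python3 drive.py m.json 0.08
echo '[[1.2,1.4,0,0,0,0],[2.4,2.8,0,0,0,0],[3.18,3.52,0,0,0,0],[3.18,3.52,1.2,0,0,0],[3.18,3.52,2.4,0,0,0]]' > m.json && python3 drive.py m.json
echo '[[0,0,0.4,0,0,0],[0,0,0.4,0,0,0],[0,0,0.4,0,0,0]]' > m.json && python3 drive.py m.json
python3 - <<'E'
from h import *
c=r.camera_info('wrist');p,d=r.grab_frame('wrist');W=cloud('wrist',d,c)
m=(np.hypot(W[...,0]-.469,W[...,1]-.177)<.05)&(W[...,2]>.072)&(W[...,2]<.085)
q=W[m];print(m.sum(),q.mean(0),cv2.minEnclosingCircle(q[:,:2].astype(np.float32)))
delta((.469,.1773,.117),(.468,.1773,.117))
E
```

```text
clock: 14.55
tcp_pos: [0.519, 0.0724, 0.2989]
orientation: [-0.442, -3.107, 0.002]
contact_force: [0.8, 1.4, -0.5]
grip_width: 0.0802
gripper_force: 0.0
clock: 15.05
tcp_pos: [0.468, 0.1788, 0.2391]
orientation: [-0.438, -3.11, 0.0]
contact_force: [0.1, -0.8, -0.4]
grip_width: 0.08
gripper_force: 0.0
clock: 15.35
tcp_pos: [0.4695, 0.1774, 0.231]
orientation: [-0.444, -3.11, 0.001]
contact_force: [0.1, 0.6, 0.2]
grip_width: 0.08
gripper_force: 0.0
4469 [0.46614472 0.17679661 0.07725762] ((0.4678093492984772, 0.17653007805347443), 0.026271384209394455)
at [0.4698 0.1776 0.2316] t 15.4
(0.469, 0.1773, 0.117) [ 0.0008 -0.0006  0.1146]
(0.468, 0.1773, 0.117) [ 0.0018 -0.0009  0.1146]
```

Scaled: 0.114 m is 4.56, 0.105 m is 4.2.

```bash
echo '[[0.04,-0.04,1.6,0,0,0],[0.04,-0.04,3,0,0,0],[0.04,-0.04,4.2,0,0,0],[0.04,-0.04,4.56,0,0,0],[0.04,-0.04,4.56,0,0,0]]' > m.json && python3 drive.py m.json
echo '[[0,0,0,0,0,0],[0,0,0,0,0,0],[0,0,0,0,0,0],[0,0,0,0,0,0]]' > m.json && python3 drive.py m.json 0.04 70
echo '[[0,0,-1.2,0,0,0],[0,0,-2.8,0,0,0],[0,0,-4.8,0,0,0],[0,0,-6.6,0,0,0],[0,0,-7.2,0,0,0]]' > m.json && python3 drive.py m.json
python3 -c "
from h import *
delta((.6175,-.0525,.30),(.6175,-.0525,.20))"
```

```text
clock: 15.9
tcp_pos: [0.4681, 0.1769, 0.1168]
orientation: [-0.443, -3.109, 0.001]
contact_force: [-1.3, 0.3, -0.1]
grip_width: 0.0799
gripper_force: 0.0
clock: 16.3
tcp_pos: [0.4691, 0.1772, 0.119]
orientation: [0.443, 3.108, 0.003]
contact_force: [-1.9, -2.2, 8.4]
grip_width: 0.0505
gripper_force: 71.4
clock: 16.8
tcp_pos: [0.4694, 0.1773, 0.3024]
orientation: [0.443, 3.104, 0.009]
contact_force: [0.6, -0.0, -4.5]
grip_width: 0.0504
gripper_force: 75.7
at [0.4694 0.1773 0.3024] t 16.8
(0.6175, -0.0525, 0.3) [-0.2064 -0.1793  0.0024]
(0.6175, -0.0525, 0.2) [-0.2058 -0.1799  0.1024]
```

Scaled: -0.172 m is -6.88, -0.15 m is -6.

```bash
echo '[[-1.36,-1.2,0,0,0,0],[-2.76,-2.4,0,0,0,0],[-4.12,-3.6,0,0,0,0],[-5.48,-4.8,0,0,0,0],[-6.88,-6,0,0,0,0]]' > m.json && python3 drive.py m.json
echo '[[-1.36,-1.16,0,0,0,0],[-1.36,-1.16,0,0,0,0],[-1.36,-1.16,0,0,0,0],[-1.36,-1.16,0,0,0,0],[-1.36,-1.16,0,0,0,0]]' > m.json && python3 drive.py m.json
python3 - <<'E'
from h import *
c=r.camera_info('wrist');p,d=r.grab_frame('wrist');W=cloud('wrist',d,c);cv2.imwrite('pics/w7.png',p)
delta((.6175,-.0535,.20));t=r.get_obs()['tcp_pos']
m=(np.hypot(W[...,0]-t[0],W[...,1]-t[1])<.035);q=W[m]
for a in(.19,.2,.21):
  s=q[abs(q[:,2]-a)<.004];print(a,s[:,:2].min(0),s[:,:2].max(0))
s=q[abs(q[:,2]-t[2]+.043)<.008];print('top',np.median(s[:,2]))
E
```

```text
clock: 17.3
tcp_pos: [0.5913, -0.0166, 0.2974]
orientation: [-0.442, -3.11, -0.001]
contact_force: [0.7, 0.6, -4.8]
grip_width: 0.05
gripper_force: 75.6
clock: 17.8
tcp_pos: [0.6152, -0.0507, 0.2969]
orientation: [-0.439, -3.11, -0.002]
contact_force: [1.2, 0.3, -5.1]
grip_width: 0.05
gripper_force: 75.6
at [ 0.6153 -0.0508  0.297 ] t 17.9
(0.6175, -0.0535, 0.2) [-0.0029 -0.0021  0.097 ]
0.19 [ 0.58778204 -0.07098353] [ 0.6136497  -0.02563624]
0.2 [ 0.58776582 -0.07090385] [ 0.61373044 -0.02546381]
0.21 [ 0.587779   -0.07070321] [ 0.61378657 -0.02533892]
top 0.25525549743670284
```

View pics/w7.png

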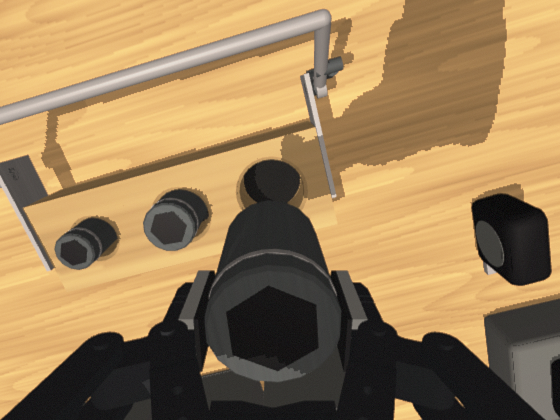

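The large socket is held. Its bore shows at (270,188), with small and medium seated to its left. Inserting with the measured shift.

```bash
echo '[[-0.12,-0.096,1.6,0,0,0],[-0.12,-0.096,3.2,0,0,0],[-0.12,-0.096,4,0,0,0],[-0.12,-0.096,4,0,0,0],[-0.12,-0.096,4,0,0,0]]' > m.json && python3 drive.py m.json
echo '[[0,0,0.4,0,0,0],[0,0,0.8,0,0,0],[0,0,1,0,0,0],[0,0,1.2,0,0,0],[0,0,1.2,0,0,0]]' > m.json && python3 drive.py m.json
```

```text
clock: 18.35
tcp_pos: [0.6183, -0.0549, 0.1976]
orientation: [0.441, 3.11, 0.0]
contact_force: [-0.2, 0.1, -4.3]
grip_width: 0.0498
gripper_force: 75.6
clock: 18.85
tcp_pos: [0.6179, -0.0549, 0.1662]
orientation: [-0.442, -3.11, -0.001]
contact_force: [1.7, 2.3, -6.3]
grip_width: 0.0503
gripper_force: 75.5
```

```bash
echo '[[0,0,0.4,0,0,0],[0,0,0.8,0,0,0],[0,0,1.04,0,0,0],[0,0,1.04,0,0,0]]' > m.json && python3 drive.py m.json
echo '[[0,0,0,0,0,0],[0,0,0,0,0,0],[0,0,0,0,0,0]]' > m.json && python3 drive.py m.json 0.067
echo '[[0,0,-1.6,0,0,0],[0,0,-3.2,0,0,0],[0,0,-4.8,0,0,0],[0,0,-6,0,0,0],[0,0,-6.4,0,0,0]]' > m.json && python3 drive.py m.json
echo '[[0,0,0,0,0,0],[0,0,0,0,0,0]]' > m.json && python3 drive.py m.json 0.0
python3 - <<'E'
from h import *
p,d=r.grab_frame('top');W=cloud('top',d)
c=r.camera_info('wrist');p,d=r.grab_frame('wrist');V=cloud('wrist',d,c)
for n,x,y in(('L',.6175,-.0525),('M',.617,-.137),('S',.616,-.222)):
  for A in(W,V):
    m=(np.hypot(A[...,0]-x,A[...,1]-y)<.035)&(A[...,2]>.085)&(A[...,2]<.2)
    q=A[m]
    if len(q)>20:print(n,len(q),np.percentile(q[:,2],[50,95]),cv2.minEnclosingCircle(q[:,:2].astype(np.float32)))
m=(W[...,1]>-.28)&(W[...,1]<.0)&(W[...,0]>.45)&(W[...,0]<.58)&(W[...,2]>.12)&(W[...,2]<.15)
q=W[m];print('bar',len(q),np.median(q,0))
m=(V[...,1]>-.28)&(V[...,1]<.0)&(V[...,0]>.45)&(V[...,0]<.58)&(V[...,2]>.12)&(V[...,2]<.15)
q=V[m];print('bar',len(q),np.median(q,0))
delta((.43,-.137,.30),(.43,-.137,.2))
E
```

```text
clock: 19.25
tcp_pos: [0.6179, -0.0549, 0.1396]
orientation: [-0.442, -3.109, -0.001]
contact_force: [2.0, 4.0, -7.6]
grip_width: 0.0502
gripper_force: 75.3
clock: 19.55
tcp_pos: [0.6183, -0.0568, 0.1417]
orientation: [0.444, 3.109, -0.001]
contact_force: [0.3, 0.1, 0.2]
grip_width: 0.0668
gripper_force: 0.0
clock: 20.05
tcp_pos: [0.6194, -0.0567, 0.3053]
orientation: [0.444, 3.103, 0.001]
contact_force: [0.5, 0.9, 0.1]
grip_width: 0.0671
gripper_force: 0.0
clock: 20.25
tcp_pos: [0.6174, -0.0556, 0.2997]
orientation: [-0.443, -3.109, 0.0]
contact_force: [0.2, 0.8, -0.5]
grip_width: 0.0392
gripper_force: 0.0
L 3130 [0.09236116 0.09359434] ((0.6164112091064453, -0.055322758853435516), 0.026156539097428322)
M 99 [0.09296983 0.09624131] ((0.6163955330848694, -0.13941824436187744), 0.020950503647327423)
M 2061 [0.09223052 0.09355361] ((0.6144718527793884, -0.13907864689826965), 0.02169542945921421)
S 116 [0.09239689 0.09661651] ((0.6156895756721497, -0.22246865928173065), 0.017015865072607994)
S 1272 [0.09212    0.09344075] ((0.6129624247550964, -0.22360312938690186), 0.017392314970493317)
bar 238 [ 0.503462   -0.20330486  0.13571363]
bar 5909 [ 0.50426874 -0.09434532  0.13605736]
at [ 0.6172 -0.0555  0.299 ] t 20.4
(0.43, -0.137, 0.3) [ 0.157  -0.1305 -0.0004]
(0.43, -0.137, 0.2) [ 0.1567 -0.1304  0.0996]
```

All three sockets are home and the bail is still open, with the bar at x 0.504, z 0.136. I'll go behind the bar with closed fingers.

```bash
echo '[[1.36,-1.24,0,0,0,0],[2.76,-2.48,0,0,0,0],[4.12,-3.76,0,0,0,0],[5.504,-4.992,0,0,0,0],[5.504,-4.992,0,0,0,0]]' > m.json && python3 drive.py m.json 0.0
echo '[[0,0,1.6,0,0,0],[0,0,3.2,0,0,0],[0,0,4.4,0,0,0],[0,0,4.84,0,0,0],[0,0,4.84,0,0,0]]' > m.json && python3 drive.py m.json
python3 -c "
from h import *
delta((.50,-.137,.178),(.575,-.137,.178))"
```

```text
clock: 20.85
tcp_pos: [0.4449, -0.1401, 0.2992]
orientation: [-0.452, -3.103, -0.0]
contact_force: [0.0, -0.4, 0.4]
grip_width: 0.0001
gripper_force: 0.0
clock: 21.35
tcp_pos: [0.4501, -0.1368, 0.1783]
orientation: [-0.442, -3.106, 0.001]
contact_force: [-0.9, -0.2, 0.5]
grip_width: 0.0002
gripper_force: 0.0
at [ 0.4501 -0.1368  0.1783] t 21.4
(0.5, -0.137, 0.178) [-0.0479  0.0137  0.    ]
(0.575, -0.137, 0.178) [-0.12    0.0346 -0.0003]
```

```bash
echo '[[-0.48,0.14,0,0,0,0],[-0.96,0.28,0,0,0,0],[-1.44,0.42,0,0,0,0],[-1.92,0.56,0,0,0,0],[-2.4,0.688,0,0,0,0]]' > m.json && python3 drive.py m.json
echo '[[-0.4,0.116,0,0,0,0],[-0.8,0.232,0,0,0,0],[-1.2,0.348,0,0,0,0],[-1.6,0.464,0,0,0,0],[-2,0.58,0,0,0,0]]' > m.json && python3 drive.py m.json
echo '[[-0.2,0.06,0,0,0,0],[-0.4,0.12,0,0,0,0],[-0.6,0.176,0,0,0,0],[-0.6,0.176,0,0,0,0],[-0.6,0.176,0,0,0,0]]' > m.json && python3 drive.py m.json
python3 - <<'E'
from h import *
p,d=r.grab_frame('top');W=cloud('top',d);cv2.imwrite('pics/t3.png',cv2.resize(p[100:300,200:440],None,fx=2.5,fy=2.5))
m=(W[...,1]>-.30)&(W[...,1]<.02)&(W[...,0]>.48)&(W[...,0]<.68)&(W[...,2]>.098)&(W[...,2]<.15)
q=W[m];print('bar',len(q),np.median(q,0))
E
```

```text
clock: 21.85
tcp_pos: [0.5146, -0.1371, 0.1802]
orientation: [0.442, 3.11, 0.0]
contact_force: [-1.6, 0.9, 3.2]
grip_width: 0.0003
gripper_force: 1.2
clock: 22.35
tcp_pos: [0.5667, -0.1372, 0.1799]
orientation: [0.443, 3.11, 0.0]
contact_force: [0.1, 0.6, -0.2]
grip_width: -0.0001
gripper_force: 0.0
clock: 22.85
tcp_pos: [0.581, -0.1373, 0.1798]
orientation: [-0.443, -3.11, 0.0]
contact_force: [-0.6, 0.3, 0.3]
grip_width: 0.0004
gripper_force: 0.0
bar 248 [ 0.61782665 -0.06360209  0.10517286]
```

View pics/t3.png

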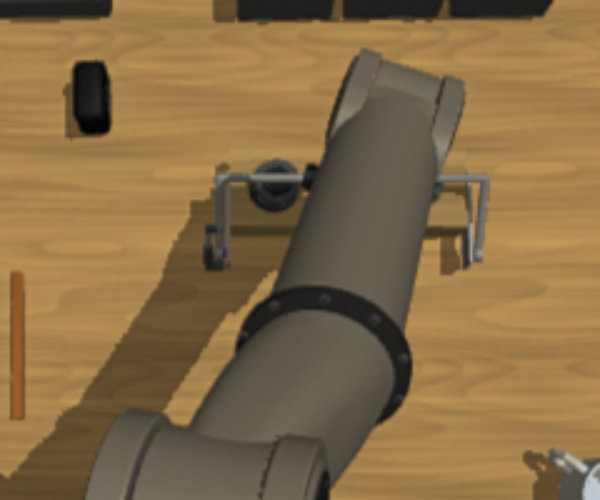

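The bail has snapped over the sockets: the bar runs along row ~178 of the crop, at x 0.618. Next I'll back off, go up and do a final check.

The rows are not in the units I measure in: shifts go in units of 25 mm. I convert before sending: -0.12 m is -4.8, -0.11 m is -4.4.

```bash
echo '[[1.2,-0.348,0,0,0,0],[1.6,-0.464,-1.2,0,0,0],[1.6,-0.464,-2.8,0,0,0],[1.6,-0.464,-4.4,0,0,0],[1.6,-0.464,-4.8,0,0,0]]' > m.json && python3 drive.py m.json
echo '[[0,0,0,0,0,0],[0,0,0,0,0,0],[0,0,0,0,0,0],[0,0,0,0,0,0],[0,0,0,0,0,0]]' > m.json && python3 drive.py m.json
python3 - <<'E'
from h import *
c=r.camera_info('wrist');p,d=r.grab_frame('wrist');V=cloud('wrist',d,c)
m=(V[...,1]>-.28)&(V[...,1]<.0)&(V[...,0]>.56)&(V[...,0]<.68)&(V[...,2]>.1)&(V[...,2]<.15)
q=V[m];print('bar',len(q),np.median(q,0),np.percentile(q[:,2],95))
for n,x,y in(('L',.615,-.0545),('M',.6145,-.139),('S',.613,-.2235)):
    m=(np.hypot(V[...,0]-x,V[...,1]-y)<.03)&(V[...,2]>.085)&(V[...,2]<.097);print(n,m.sum(),np.median(V[m],0))
E
```

```text
clock: 23.4
tcp_pos: [0.5408, -0.1381, 0.3044]
orientation: [0.443, 3.103, 0.001]
contact_force: [-0.2, 0.3, -0.5]
grip_width: 0.0004
gripper_force: 0.0
clock: 23.9
tcp_pos: [0.5392, -0.1372, 0.2989]
orientation: [-0.443, -3.108, 0.0]
contact_force: [-1.0, 0.5, 0.2]
grip_width: 0.0001
gripper_force: 0.0
bar 3116 [ 0.61442343 -0.10277224  0.10516022] 0.10679332003868708
L 2045 [ 0.60800378 -0.05617666  0.09223249]
M 767 [ 0.6034058  -0.13248729  0.09206836]
S 717 [ 0.60638416 -0.22165705  0.09201977]
```

```bash
python3 -c "
from bench import r
print(r.hand_in())"
```

```text
the job is handed in; nothing more can be done
None
```

I put all three sockets fully down in their own bores, then snapped the bail shut over them, and handed the job in at about 24 s of the 72 s; `hand_in()` returned no verdict. Final readings were socket tops at about 92 mm and the bail bar over the bores; I made no separate check that the other items hadn't moved.

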